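Push an out-of-date dip tub through the sprung flap of the waste bin

ROBOT

A 7-joint arm with a two-finger parallel gripper is mounted at the origin on a cart in front of the work surface, level with it; the furniture and walls round the work are solid. World frame = base frame: x ahead of the robot, y to its left, z up, the work surface at z = 0. Lengths are in m, angles in rad, forces in N, time in s.
With the tool pointing down it reaches from about 0.425 to 0.875 m from the base axis. Payload 4.7 kg.
Tool frame: the origin (TCP) lies midway between the tips of the shut fingers; the grasp point (between the pads) lies 19 mm behind it; x points along the fingers, y is the direction in which the jaws open and shut, and the axes are right-handed (so a half turn about x gives the same grasp; the last joint's range is limited). The gripper opens to 87 mm and grips with 3 to 60 N. Pads are 19 mm wide; open, the fingers measure 117 mm over their backs; the gripper's body (75 mm by 190 mm) begins 51 mm behind the grasp point.
Start: joints at [-1.233, 0.321, -0.07, 1.45, 0.023, 1.371, -0.057], TCP at [0.207, 0.616, 0.223] pointing down, gripper open.
Joint ranges: [-2.86, 2.86], [-0.3, 2.09], [-1.38, 1.24], [0.06, 2.45], [-1.56, 4.7], [0.09, 2.05], [-2.69, 2.69]. Speed limits (rad/s): [2.57, 2.57, 3.14, 3.14, 3.14, 3.14, 3.14].

INTERFACE

Orientations are given as [roll, pitch, yaw] about the fixed x, y, z axes, in that order (R = Rz(yaw) Ry(pitch) Rx(roll)).
In Python, from station import env, optics gives the robot as it stands. The module is installed in compiled form; this text tells all that it offers.
- The arm moves only by the tool step_arm, never from a script. Its argument "motion" is a list of rows, each an object of numbers: "x", "y", "z": the shift along the tool's x, y, z each as a share of 0.1 m, from -1 to 1; "wx", "wy", "wz": the turn, a rotation vector about the tool's x, y, z each as a share of 90 degrees, from -1 to 1; "hand": the opening in per cent of the stroke, from 0 (shut) to 100 (fully open). In form: [{"x": .., "y": .., "z": .., "wx": .., "wy": .., "wz": .., "hand": ..}, ...]. A call has 1 to 5 rows; each row is the pose to reach, as a shift and turn from the pose commanded when the call began, along the tool's axes at that moment; what a row does not reach only later rows make up. A row lasts 1/8 s, in which the tool goes at most 62.5 mm and 10.7 degrees, less where a joint would pass 70% of its speed; a pose out of reach is approached as far as the arm can. A call with a number of a shift or a turn outside -1 to 1 is refused whole. A call with a gripper value outside its range is refused whole. The fingers move at their own pace and stop on an object; "squeeze" is the grip in N (left out, the last holds). Time passes only in rows, so rows that repeat a pose let the fingers close. It gives the time, the measured TCP pose, the force and the opening at its end, in the units of the state.
- env.observe(): the state, without advancing time (a new reading comes with each control period).
- optics.capture(name): name is "scene" or "top" or "wrist"; returns the picture (420x560x3 uint8, blue, green, red); there is no depth.
- optics.get_calibration(name): a dict with "vfov" (degrees; the focal length in pixels is half the picture's height over the tangent of half this angle, whatever the lens; pixels are square), "cx", "cy" (the principal point, pixels), "R" (3x3) and "t" (3): a world point X has camera coordinates R X + t; the wrist camera has in their place "tool_from_camera" (4x4, takes a point from camera to tool coordinates, whose origin is the TCP and whose axes are the tool frame's). Camera axes: x right, y down, z forward; pixel columns grow to the right and rows downward; lengths in m; the calibration is good to about 2 mm. A picture is of the moment at which its call begins: read the wrist's pose just before it. get_calibration takes no time and is no camera call.
- env.close_job(): hands the job in, once; it reports no verdict.
The state is a dict: "t": time; "joint_pos": joint angles; "joint_velocities": joint speeds; "joint_efforts": joint torques, N m; "position": TCP position; "eef_rot": TCP orientation; "force": force on the tool from outside, world axes, zero at the start; "ft_torque": the same for the moment, N m; "finger_gap": finger opening in m.
Only numpy, scipy, OpenCV 4.12 (cv2) and the standard library are available. Lean on these libraries where they do the work, as an engineer would, in place of code of your own. Each camera call takes 0.05 s, during which the arm holds its last target.

TASK

The lidded dip tub on the ledge of the steel counter-top waste bin is out of date: get rid of it without picking it up. Push the bin's sprung flap inwards with one finger, and while that finger holds it open push the tub off the ledge and through the opening with the other finger; do not shove the flap open with the tub, and keep the flap held until the tub has dropped. Then let the flap swing shut, with nothing gripped or lifted and the other dip tub, the dip pot and the salt dredger beside the bin left where they stand.

Things in the scene. Friction and masses are not known exactly. Their poses are not given: they have to be found in the camera images.
- waste_bin: Fixed steel counter-top waste bin, 294 (x) x 178 (y) x 200 (z) mm, hollow, floor 9 mm up. Origin on the worktop below the middle of the ledge's inner edge; x level from ledge to flap (the way to push), y along the edge, z up. Ledge: x -150 to 0 mm, 150 mm high. Opening: x 0 to 110, y -86 to 86, between sloping cheeks 6 mm higher than the flap. Hood: x 110 to 144, 200 mm high, the highest part.
- ledge_edge (a point): Middle of the ledge's inner edge, at the ledge's top, 150 mm above the worktop; axes as the bin's. The tub drops in past this edge.
- flap (a joint): Flap angle, rad: 0 shut, 1.15 hanging almost straight. Steel plate 166 wide, 119 long, 2 mm thick, turning about a rod along y at the bin's x = 110, z = 195 mm. Shut, it slopes 22 degrees down to the ledge's edge; pressed, its lower edge swings down into the bin, away from the ledge. A spring shuts it: 0.14 N m, plus 0.10 per rad, less up to 0.05 for its weight. The tub's weight does not open it.
- flap_edge (a point): Middle of the flap's lower, free edge; at the ledge's edge when shut. A fingertip moved level, 5 to 8 mm above the ledge, towards the bin's +x meets the flap 12 to 20 mm past the ledge's edge, and holds it about 0.2 rad open at x = 50 mm and 0.9 rad open at x = 100 mm, against 2 to 7 N.
- old_tub_centre (a point): Centre of the out-of-date tub, half-way up: round lidded plastic dip tub, 64 mm across at the lid, 58 at the foot, 37 high, 60 g, with a lid tab that sticks out 4 mm on its +y side (within 0.6 rad of the bin's +y). Loose on the bin's ledge and the only thing there, within 30 mm of the ledge's middle line, with 25 to 60 mm of free ledge between it and the flap. Other such tubs stand on the worktop.
- dip_tub_mid (a point): Middle of another lidded dip tub, 66 x 73 x 37 mm, loose on the worktop left (+y side) of the bin. Leave it alone.
- dredger_mid (a point): Middle of an aluminium salt dredger, 68 mm across, 115 mm high, loose on the worktop right (-y side) of the bin. Leave it alone.
- dip_pot_mid (a point): Middle of a round steel dip pot, 67 mm across, 52 mm high, loose on the worktop right (-y side) of the bin, nearer the robot than the dredger. Leave it alone.
There are look-alikes about, which are no part of the job. Leave any blue look-alike of the part that bears old_tub_centre alone.

How it is judged:
On the way, in this order (a step that is already met when the one before it is completed fails the run):
1. a finger presses the flap at least 0.15 rad open while the tub still stands on the ledge, clear of the flap (value of joint flap above 0.15 rad and contact force between the fingers and flap above 0.2 N and contact force between old_tub and flap below 0.2 N and height (world z) of old_tub_centre above 0.162 m), for 0.05 s.
2. the tub has dropped below the ledge while a finger still holds the flap at least 0.3 rad open (value of joint flap above 0.3 rad and contact force between the fingers and flap above 0.2 N and height (world z) of old_tub_centre below 0.12 m), for 0.1 s.
At the end, for the whole second after the job is handed in: The tub lies at rest inside the bin, its centre within the bin's walls and more than 45 mm below the ledge; the flap is shut to within 0.06 rad (x of old_tub_centre in the frame of waste_bin between -0.147 and 0.141 m and y of old_tub_centre in the frame of waste_bin between -0.086 and 0.086 m and height (world z) of old_tub_centre between 0.015 and 0.105 m and value of joint flap below 0.06 rad and linear speed of old_tub below 0.03 m/s); the robot touches nothing.
It fails at once if the tub is lifted (its centre more than 30 mm above where it stood on the ledge) (height (world z) of old_tub_centre above 0.1985 m).
It fails at once if the tub is squeezed or rammed (more than 15 N from the fingers) (contact force between the fingers and old_tub above 15 N).
It fails at once if the tub ends up outside the bin, on the worktop or floor (height (world z) of old_tub_centre below 0.13 m and (x of old_tub_centre in the frame of waste_bin below -0.15 m or x of old_tub_centre in the frame of waste_bin above 0.144 m or y of old_tub_centre in the frame of waste_bin above 0.09 m or y of old_tub_centre in the frame of waste_bin below -0.09 m)).
It fails at once if the other dip tub, the dip pot or the salt dredger is moved by more than 20 mm (distance of any of dip_tub_mid, dredger_mid, dip_pot_mid from where it was at the start of the episode above 0.02 m).
It also fails if it takes over 38 s, if anything falls off the work surface, if the arm or the gripper's body presses on something with over 40 N, if the wrist force passes 120 N, or if a joint passes its speed limit or range.

## Working session

There is one attempt and no reset: what is moved stays moved. The work goes in short steps, Python scripts to look and compute and a tool call to move; the robot and the scene stay as the last step left them, time stands still between calls to the robot, and variables do not carry over. Pictures are saved under pics/ and viewed, and the job is handed in when it is done.

Besides the shell and the picture viewer there is one more tool, called after "Emit:" as name([rows], argument=value, ...), one row to a line, values as JSON. step_arm: Moves the arm, as the interface text tells. Its arguments: {"type":"object","properties":{"motion":{"type":"array"},"squeeze":{"type":"number"}},"required":["motion"]}

```bash
mkdir -p pics; cat > h.py <<'E'
import numpy as np,cv2
from station import env,optics
def cam(n):
    c=optics.get_calibration(n); f=210/np.tan(np.radians(c['vfov']/2)); return c,f
def ray(n,u,v):
    c,f=cam(n); R=np.array(c['R']);t=np.array(c['t'])
    d=R.T@np.array([(u-c['cx'])/f,(v-c['cy'])/f,1]); return -R.T@t,d
def at(n,u,v,z):
    o,d=ray(n,u,v); return o+d*(z-o[2])/d[2]
def proj(n,X):
    c,f=cam(n); p=np.array(c['R'])@np.array(X)+np.array(c['t']); return c['cx']+f*p[0]/p[2],c['cy']+f*p[1]/p[2]
E
python3 - <<'E'
from h import *
print(env.observe())
for n in('scene','top'):
    im=optics.capture(n); cv2.imwrite(f'pics/{n}0.png',im)
    print(n,optics.get_calibration(n))
E
```

```text
{'t': 0.0, 'joint_pos': array([-1.23291406,  0.32178869, -0.07004234,  1.45166259,  0.02260143,
        1.37078631, -0.05688205]), 'joint_velocities': array([ 1.19780712e-04, -6.00331459e-04,  1.11052678e-03, -1.63829577e-03,
       -2.83177158e-04,  1.44724772e-03, -7.71498935e-05]), 'joint_efforts': array([-1.22933570e-04, -4.91300440e+01, -4.03965265e-01, -3.12520838e+01,
       -6.39312551e-02,  4.39739751e-02,  2.06351515e-04]), 'position': array([0.20670036, 0.6156856 , 0.22148969]), 'eef_rot': array([-1.51023686,  1.56893738, -1.83401082]), 'force': array([ 0.37902868, -0.40735812, -0.44596093]), 'ft_torque': array([-0.02062176, -0.03521966,  0.03669705]), 'finger_gap': 0.08704112707788983}
scene {'vfov': 55.85554411083025, 'cx': 276.3478241396944, 'cy': 209.1384036572807, 'R': array([[ 0.76753004, -0.64098328, -0.00617009],
       [-0.47372239, -0.56071041, -0.6791104 ],
       [ 0.43183878,  0.52416054, -0.73401022]]), 't': array([-0.31330364,  0.40065895,  0.84613142])}
top {'vfov': 44.41640859839217, 'cx': 274.838796140161, 'cy': 213.3276184068361, 'R': array([[ 8.71611112e-02, -9.96194227e-01,  5.80758248e-05],
       [-9.73797149e-01, -8.52137913e-02, -2.10849998e-01],
       [ 2.10052499e-01,  1.83213660e-02, -9.77518427e-01]]), 't': array([0.06622288, 0.52069848, 1.12938509])}
```

View pics/scene0.png

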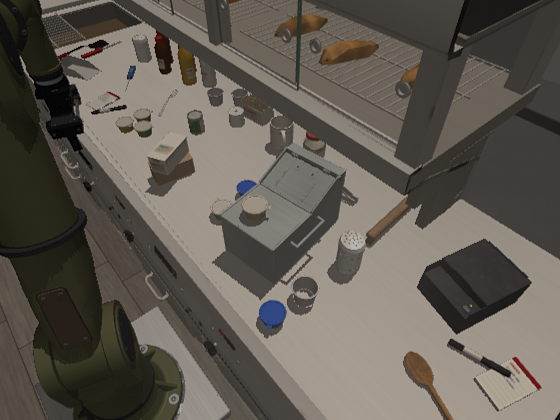

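View pics/top0.png

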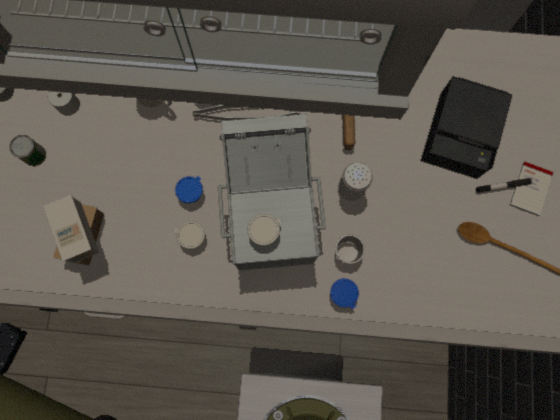

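```bash
python3 - <<'E'
from h import *
im=cv2.imread('pics/top0.png'); cv2.imwrite('pics/top0c.png',cv2.convertScaleAbs(cv2.resize(im[100:280,170:380],None,fx=3.6,fy=3.3*3.6/3.3*0.9,interpolation=cv2.INTER_CUBIC),alpha=1.5)) if 0 else cv2.imwrite('pics/top0c.png',cv2.convertScaleAbs(cv2.resize(im[100:290,170:380],None,fx=3,fy=3,interpolation=cv2.INTER_CUBIC),alpha=1.6))
im=cv2.imread('pics/scene0.png'); cv2.imwrite('pics/scene0c.png',cv2.convertScaleAbs(cv2.resize(im[130:330,190:390],None,fx=3,fy=3,interpolation=cv2.INTER_CUBIC),alpha=1.6))
E
```

```text
(no output)
```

View pics/top0c.png

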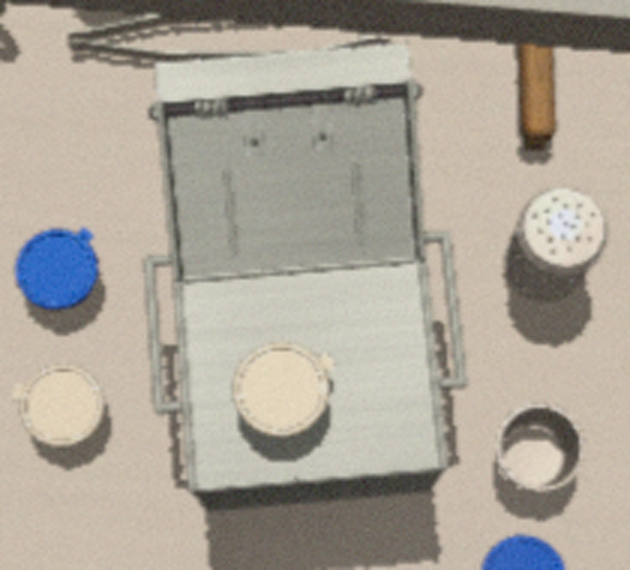

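View pics/scene0c.png

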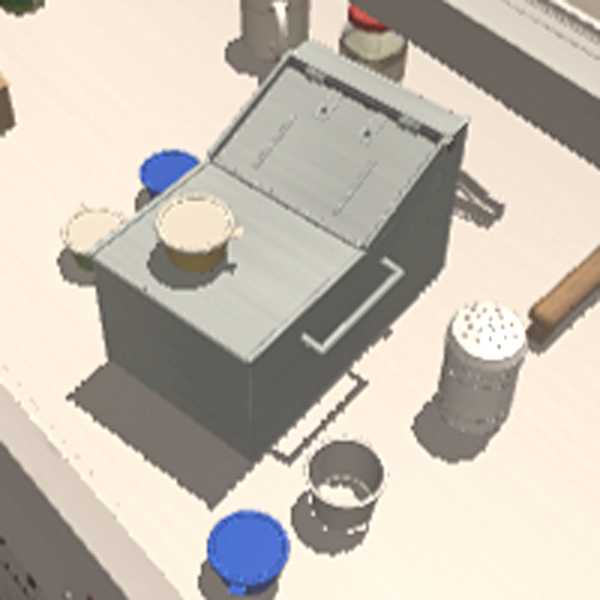

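```bash
python3 - <<'E'
from h import *
P=lambda a,b,z:at('top',a/3+170-1/3,b/3+100-1/3,z)
il,ir,ol,orr=P(180,282,.15),P(418,264,.15),P(193,490,.15),P(443,468,.15)
hl,hr=P(157,64,.2),P(410,44,.2)
fl,fr=P(168,110,.195),P(412,92,.195)
for n,p in dict(il=il,ir=ir,ol=ol,orr=orr,hl=hl,hr=hr,fl=fl,fr=fr,tub=P(281,386,.187),dt=P(64,405,.037),dr=P(562,225,.115),pot=P(539,447,.052)).items(): print(n,p.round(4))
print(np.linalg.norm(ol-orr),np.linalg.norm(hl-hr),np.linalg.norm((il+ir)/2-(ol+orr)/2))
# fit: bin pose from corners ol, orr (x=-150,y=+-89), hl,hr (x=144)
from scipy.optimize import least_squares
M=np.array([[-.15,.089,.15],[-.15,-.089,.15],[.144,.089,.2],[.144,-.089,.2]])
px=[(a/3+170-1/3,b/3+100-1/3) for a,b in [(193,490),(443,468),(157,64),(410,44)]]
def W(q,m):
    c,s=np.cos(q[2]),np.sin(q[2]); return np.array([q[0]+c*m[0]-s*m[1],q[1]+s*m[0]+c*m[1],m[2]])
def r(q): return np.concatenate([np.subtract(proj('top',W(q,m)),p) for m,p in zip(M,px)])
s=least_squares(r,[.6,0,0]); print(s.x,r(s.x).round(1))
q=s.x
for n,m in dict(inL=(0,.089,.15),inR=(0,-.089,.15)).items(): print(n,proj('top',W(q,m)),proj('scene',W(q,m)))
for m in M: print('scene',np.array(proj('scene',W(q,m))).round(1), ((np.array(proj('scene',W(q,m)))-[190,130])*3).round())
t=P(281,386,.187); c,sn=np.cos(q[2]),np.sin(q[2]); d=t[:2]-q[:2]; print('tub in bin',c*d[0]+sn*d[1],-sn*d[0]+c*d[1])
for nm,a in dict(dt=P(64,405,.037),dr=P(562,225,.115),pot=P(539,447,.052)).items():
    d=a[:2]-q[:2]; print(nm,c*d[0]+sn*d[1],-sn*d[0]+c*d[1])
E
```

```text
il [0.527  0.2093 0.15  ]
ir [0.5549 0.0417 0.15  ]
ol [0.3804 0.1847 0.15  ]
orr [0.4106 0.0137 0.15  ]
hl [0.6696 0.2363 0.2   ]
hr [0.6999 0.0612 0.2   ]
fl [0.6383 0.2257 0.195 ]
fr [0.6664 0.057  0.195 ]
tub [0.4516 0.1294 0.187 ]
dt [0.4495 0.301  0.037 ]
dr [ 0.6036 -0.0639  0.115 ]
pot [ 0.4465 -0.0647  0.052 ]
0.17364632506290628 0.17770236286936109 0.14781626454741176
[0.54311498 0.12451577 0.17062078] [-1.  -0.   1.1  0.2 -0.2 -0.2 -0.  -0.1]
inL (np.float64(228.36522218770304), np.float64(193.09021567129147)) (np.float64(259.76796599416514), np.float64(183.22715173297013))
inR (np.float64(311.3925589741455), np.float64(186.37930330049042)) (np.float64(312.3829479600698), np.float64(214.58910057558703))
scene [219.9 214.7] [ 90. 254.]
scene [273.5 251.4] [251. 364.]
scene [293.4 143.2] [310.  40.]
scene [346.7 170.4] [470. 121.]
tub in bin -0.08932824820265928 0.02038586429492238
dt -0.0622595810424673 0.18983692642583563
dr 0.02760322394735794 -0.1959561149377217
pot -0.12735519668819323 -0.17007686250653187
```

```bash
cat >> h.py <<'E'
from scipy.spatial.transform import Rotation as Ro
BX,BY,BW=.543,.1245,.1706
def b2w(x,y,z):
    c,s=np.cos(BW),np.sin(BW); return np.array([BX+c*x-s*y,BY+s*x+c*y,z])
def w2b(p):
    c,s=np.cos(BW),np.sin(BW); d=np.array(p)[:2]-[BX,BY]; return np.array([c*d[0]+s*d[1],-s*d[0]+c*d[1],p[2]])
def Rtool(sg=1):
    y=sg*np.array([np.cos(BW),np.sin(BW),0]); x=np.array([0,0,-1.]); return np.array([x,y,np.cross(x,y)]).T
def st():
    s=env.observe(); R=Ro.from_euler('xyz',s['eef_rot']).as_matrix(); return s,R
def goto(target,sg=1):
    s,R=st(); d=R.T@(np.array(target)-s['position'])/0.1
    w=Ro.from_matrix(R.T@Rtool(sg)).as_rotvec()/(np.pi/2)
    print('t',s['t'],'bin',w2b(s['position']).round(4),'F',s['force'].round(1),'gap',round(s['finger_gap'],4)); print(' shift',d.round(3),'turn',w.round(3))
E
python3 - <<'E'
from h import *
s,R=st(); print(R.round(3))
tgt=b2w(-.088,.020,.30); print(tgt)
for sg in(1,-1): goto(tgt,sg)
print(optics.get_calibration('top')); 
for z in (.2,.3,.4,.5): print(z,at('top',300,103,z), at('top',100,98,z))
print('box',at('top',70,230,.1))
E
```

```text
[[-0.     0.318  0.948]
 [-0.002  0.948 -0.318]
 [-1.    -0.002  0.   ]]
[0.45288202 0.12926958 0.3       ]
t 0.1 bin [-0.248   0.5412  0.2216] F [ 0.5 -0.5  0.3] gap 0.087
 shift [-0.777 -3.83   3.882] turn [0.685 0.001 0.001]
t 0.1 bin [-0.248   0.5412  0.2216] F [ 0.5 -0.5  0.3] gap 0.087
 shift [-0.777 -3.83   3.882] turn [-1.315e+00 -1.000e-03  1.000e-03]
{'vfov': 44.41640859839217, 'cx': 274.838796140161, 'cy': 213.3276184068361, 'R': array([[ 8.71611112e-02, -9.96194227e-01,  5.80758248e-05],
       [-9.73797149e-01, -8.52137913e-02, -2.10849998e-01],
       [ 2.10052499e-01,  1.83213660e-02, -9.77518427e-01]]), 't': array([0.06622288, 0.52069848, 1.12938509])}
0.2 [0.72422483 0.0764584  0.2       ] [0.6986107 0.4994452 0.2      ]
0.3 [0.6788331 0.0777596 0.3      ] [0.65574557 0.45902268 0.3       ]
0.4 [0.63344137 0.07906079 0.4       ] [0.61288043 0.41860015 0.4       ]
0.5 [0.58804964 0.08036199 0.5       ] [0.5700153  0.37817763 0.5       ]
box [0.42673283 0.55611535 0.1       ]
```

```bash
python3 - <<'E'
from h import *
a=cv2.imread('pics/scene0.png')[60:260,320:520]; b=cv2.imread('pics/top0.png')[40:160,300:480]
cv2.imwrite('pics/c1.png',cv2.convertScaleAbs(cv2.resize(a,None,fx=3,fy=3),alpha=2))
cv2.imwrite('pics/c2.png',cv2.convertScaleAbs(cv2.resize(b,None,fx=4,fy=4),alpha=2))
E
```

```text
(no output)
```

View pics/c1.png

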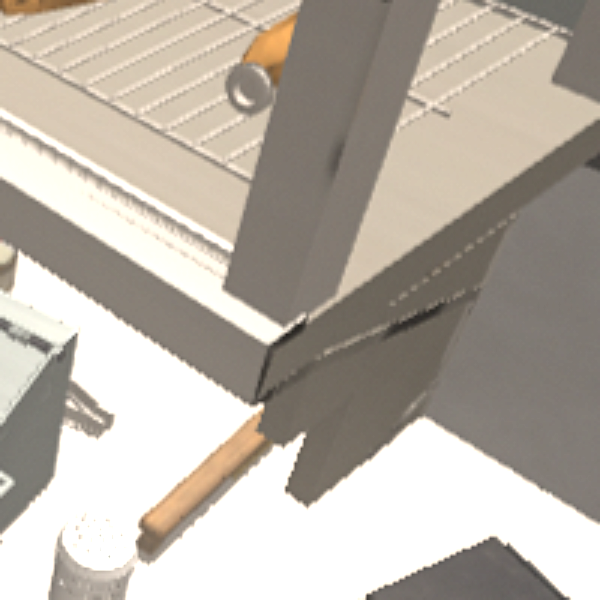

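View pics/c2.png

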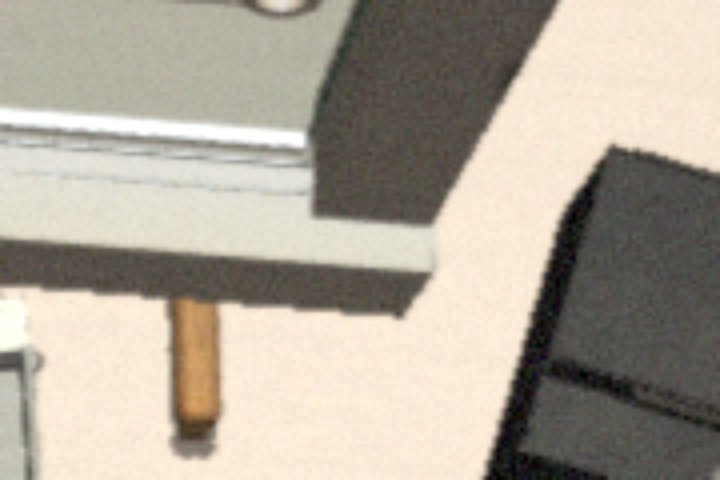

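```bash
python3 - <<'E'
from h import *
def tri(a,b):
    o1,d1=ray('scene',*a);o2,d2=ray('top',*b)
    d1/=np.linalg.norm(d1);d2/=np.linalg.norm(d2)
    k=np.linalg.lstsq(np.array([d1,-d2]).T,o2-o1,rcond=None)[0]
    p,q=o1+k[0]*d1,o2+k[1]*d2; return ((p+q)/2).round(3),np.linalg.norm(p-q).round(4)
print(tri((409,175),(408,108)),tri((406,193.3),(400.5,119)))
print(at('top',300,103,.19), at('top',300,114,.13))
E
```

```text
(array([ 0.674, -0.121,  0.326]), np.float64(0.0008)) (array([ 0.679, -0.123,  0.268]), np.float64(0.0048))
[0.72876401 0.07632828 0.19      ] [0.72953921 0.07350723 0.13      ]
```

Emit:
step_arm([
  {"x":-0.6},
  {"x":-0.9,"y":-0.4,"z":0.4},
  {"x":-0.9,"y":-0.8,"z":0.8},
  {"x":-0.9,"y":-1,"z":1},
])

```text
invalid input
```

Emit:
step_arm([
  {"y":-0.4,"z":0.4},
  {"y":-0.8,"z":0.8},
  {"y":-1,"z":1},
])

```text
invalid input
```

Emit:
step_arm([
  {"y":-0.4,"z":0.4},
  {"y":-0.8,"z":0.8},
  {"y":-0.9,"z":0.9},
])

```text
invalid input
```

```bash
cat >> h.py <<'E'
TILT=np.radians(5)
def Rtool(sg=1):
    c,s=np.cos(TILT),np.sin(TILT); Z=Ro.from_euler('z',BW).as_matrix()
    x=Z@[s,0,-c]; y=Z@[c,0,s]; return np.array([x,y,np.cross(x,y)]).T
E
python3 - <<'E'
from h import *
goto(b2w(-.088,.020,.30)); print(st()[0]['joint_pos'])
E
```

```text
t 0.1 bin [-0.248   0.5412  0.2216] F [ 0.5 -0.5  0.3] gap 0.087
 shift [-0.777 -3.83   3.882] turn [ 0.685 -0.029  0.051]
[-1.23291153  0.32172485 -0.07011104  1.45152264  0.02259767  1.37079951
 -0.05687216]
```

Emit:
step_arm([
  {"x":-0.6,"y":0,"z":0,"wx":0,"wy":0,"wz":0,"hand":100},
  {"x":-0.9,"y":-0.4,"z":0.4,"wx":0,"wy":0,"wz":0,"hand":100},
  {"x":-0.9,"y":-0.8,"z":0.8,"wx":0,"wy":0,"wz":0,"hand":100},
  {"x":-0.9,"y":-1,"z":1,"wx":0,"wy":0,"wz":0,"hand":100},
])

```text
t: 0.6
position: [0.2722, 0.4867, 0.3132]
eef_rot: [0.402, 1.569, 0.075]
force: [-0.0, 0.6, -0.6]
finger_gap: 0.087
```

Emit:
step_arm([
  {"x":0,"y":-0.4,"z":0.4,"wx":0,"wy":0,"wz":0,"hand":100},
  {"x":0,"y":-0.8,"z":0.8,"wx":0,"wy":0,"wz":0,"hand":100},
  {"x":0,"y":-1,"z":1,"wx":0,"wy":0,"wz":0,"hand":100},
])

```text
t: 0.98
position: [0.3345, 0.3597, 0.3125]
eef_rot: [-0.602, 1.57, -0.93]
force: [0.5, 0.1, -0.1]
finger_gap: 0.087
```

Emit:
step_arm([
  {"x":0,"y":-0.4,"z":0.4,"wx":0,"wy":0,"wz":0,"hand":100},
  {"x":0,"y":-0.8,"z":0.8,"wx":0,"wy":0,"wz":0,"hand":100},
  {"x":0,"y":-0.9,"z":0.9,"wx":0,"wy":0,"wz":0,"hand":100},
])

```text
t: 1.35
position: [0.3912, 0.2451, 0.3126]
eef_rot: [-0.271, 1.57, -0.602]
force: [-0.5, 0.9, 0.2]
finger_gap: 0.087
```

```bash
python3 - <<'E'
from h import *
goto(b2w(-.088,.020,.30)); print(st()[0]['joint_pos'])
E
```

```text
t 1.35 bin [-0.1291  0.1446  0.3126] F [-0.5  0.9  0.2] gap 0.087
 shift [ 0.126 -0.895  0.959] turn [ 0.681 -0.029  0.05 ]
[-0.86498743 -0.12194646  0.22457021  1.75263644  0.02752819  1.5077641
  0.59667306]
```

Emit:
step_arm([
  {"x":0,"y":-0.45,"z":0.48,"wx":0.11,"wy":-0.005,"wz":0.01,"hand":100},
  {"x":0,"y":-0.9,"z":0.96,"wx":0.23,"wy":-0.01,"wz":0.02,"hand":100},
  {"x":0,"y":-0.9,"z":0.96,"wx":0.34,"wy":-0.015,"wz":0.03,"hand":100},
  {"x":0,"y":-0.9,"z":0.96,"wx":0.46,"wy":-0.02,"wz":0.04,"hand":100},
  {"x":0,"y":-0.9,"z":0.96,"wx":0.57,"wy":-0.025,"wz":0.045,"hand":100},
])

```text
t: 1.98
position: [0.4515, 0.1338, 0.3123]
eef_rot: [1.521, 1.493, 0.296]
force: [0.1, 1.0, -0.4]
finger_gap: 0.0872
```

```bash
python3 - <<'E'
from h import *
goto(b2w(-.088,.020,.30)); print(st()[0]['joint_pos'])
E
```

```text
t 1.975 bin [-0.0886  0.0247  0.3123] F [ 0.1  1.  -0.4] gap 0.0872
 shift [ 0.122 -0.012  0.047] turn [ 0.111 -0.007  0.006]
[-0.69105483 -0.17334824  0.2993508   1.79496358  0.05903506  1.43483331
 -0.05373467]
```

Emit:
step_arm([
  {"x":0.1,"y":-0.01,"z":0.047,"wx":0.11,"wy":-0.007,"wz":0.006,"hand":100},
  {"x":0.1,"y":-0.01,"z":0.047,"wx":0.11,"wy":-0.007,"wz":0.006,"hand":100},
  {"x":0.1,"y":-0.01,"z":0.047,"wx":0.11,"wy":-0.007,"wz":0.006,"hand":100},
])

```text
t: 2.35
position: [0.4532, 0.1292, 0.3027]
eef_rot: [1.558, 1.483, 0.169]
force: [1.3, 0.4, -0.2]
finger_gap: 0.0869
```

```bash
python3 - <<'E'
from h import *
goto(b2w(-.088,.020,.159))
for n in('scene','wrist','top'): cv2.imwrite(f'pics/{n}1.png',cv2.convertScaleAbs(optics.capture(n),alpha=1.5))
print(optics.get_calibration('wrist'))
E
```

```text
t 2.35 bin [-0.0877  0.0199  0.3027] F [ 1.3  0.4 -0.2] gap 0.0869
 shift [ 1.431 -0.129 -0.003] turn [ 0.007  0.    -0.   ]
{'vfov': 69.76656380449515, 'cx': 274.11569205911456, 'cy': 211.69302179646013, 'tool_from_camera': array([[ 7.16524989e-04, -2.60181924e-01,  9.65559347e-01,
        -1.61728266e-01],
       [ 9.99999490e-01,  8.73988651e-04, -5.06575361e-04,
         1.52761115e-03],
       [-7.12086159e-04,  9.65559218e-01,  2.60182417e-01,
        -7.22988346e-02],
       [ 0.00000000e+00,  0.00000000e+00,  0.00000000e+00,
         1.00000000e+00]])}
```

View pics/scene1.png

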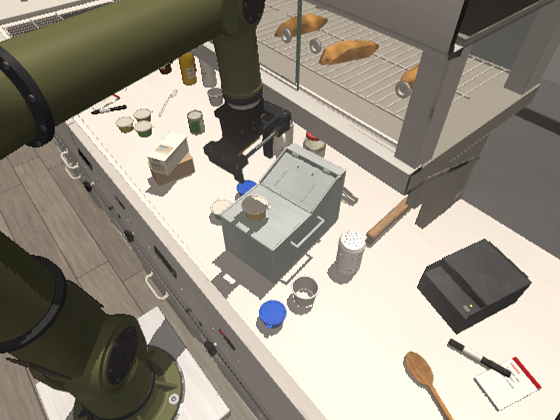

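View pics/wrist1.png

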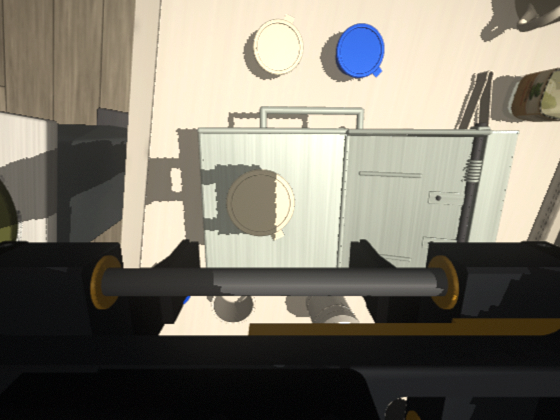

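View pics/top1.png

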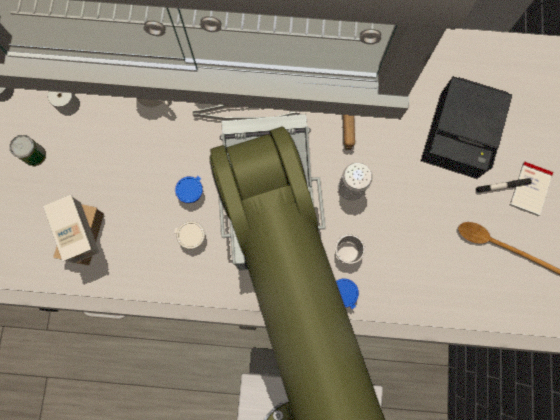

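```bash
cat >> h.py <<'E'
def watw(u,v,z):
    s,R=st(); c,f=cam('wrist'); T=np.array(c['tool_from_camera'])
    d=T[:3,:3]@[(u-c['cx'])/f,(v-c['cy'])/f,1]; o=s['position']+R@T[:3,3]; d=R@d
    return o+d*(z-o[2])/d[2]
E
python3 - <<'E'
from h import *
print('lid',w2b(watw(261,203,.187)),'L',w2b(watw(229,203,.187)),'R',w2b(watw(294,203,.187)))
for p in [(345,131),(343,255),(199,131)]: print(p,w2b(watw(*p,.15)))
for z in (.4,.45,.5,.55): print(z,at('top',262,133,z))
E
python3 - <<'E'
import cv2
im=cv2.imread('pics/scene1.png'); cv2.imwrite('pics/s1c.png',cv2.resize(im[0:260,180:440],None,fx=2.3,fy=2.3,interpolation=cv2.INTER_CUBIC))
E
```

```text
lid [-0.08834054  0.02561819  0.187     ] L [-0.11830266  0.02595374  0.187     ] R [-0.05683606  0.02526537  0.187     ]
(345, 131) [9.90114341e-05 9.21086253e-02 1.50000000e-01]
(343, 255) [ 0.00778876 -0.04592089  0.15      ]
(199, 131) [-0.14792248  0.09069063  0.15      ]
0.4 [0.57415405 0.13831966 0.4       ]
0.45 [0.55510089 0.1353293  0.45      ]
0.5 [0.53604774 0.13233893 0.5       ]
0.55 [0.51699459 0.12934857 0.55      ]
```

View pics/s1c.png

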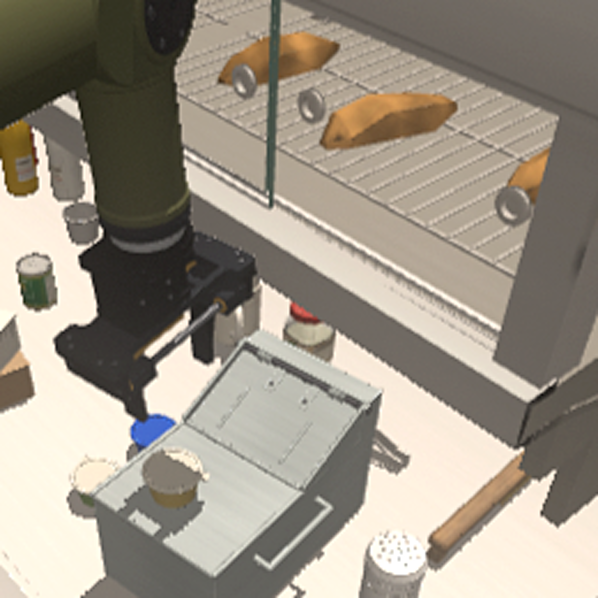

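Emit:
step_arm([
  {"x":0.4,"y":-0.035,"z":-0.02,"wx":0.005,"wy":0,"wz":0,"hand":100},
  {"x":0.7,"y":-0.06,"z":-0.02,"wx":0.005,"wy":0,"wz":0,"hand":100},
  {"x":0.9,"y":-0.08,"z":-0.02,"wx":0.005,"wy":0,"wz":0,"hand":100},
  {"x":0.9,"y":-0.08,"z":-0.02,"wx":0.005,"wy":0,"wz":0,"hand":100},
])

```text
t: 3.0
position: [0.452, 0.1302, 0.2109]
eef_rot: [1.555, 1.486, 0.155]
force: [1.5, 0.2, 0.5]
finger_gap: 0.0871
```

```bash
python3 - <<'E'
from h import *
goto(b2w(-.088,.022,.159))
for n in('scene','wrist'): 
    im=cv2.convertScaleAbs(optics.capture(n),alpha=1.5); cv2.imwrite(f'pics/{n}2.png',im if n=='wrist' else cv2.resize(im[100:300,180:380],None,fx=3,fy=3,interpolation=cv2.INTER_CUBIC))
E
```

```text
t 3.0 bin [-0.0887  0.0211  0.2109] F [1.5 0.2 0.5] gap 0.0871
 shift [ 0.518 -0.037 -0.01 ] turn [0.    0.001 0.001]
```

View pics/scene2.png

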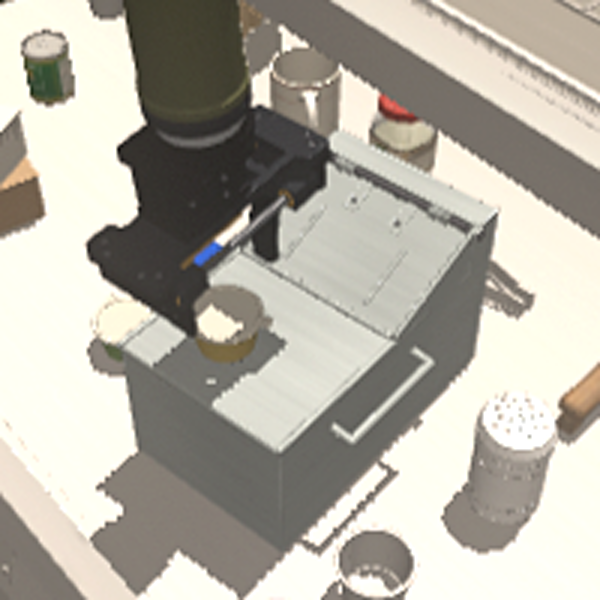

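View pics/wrist2.png

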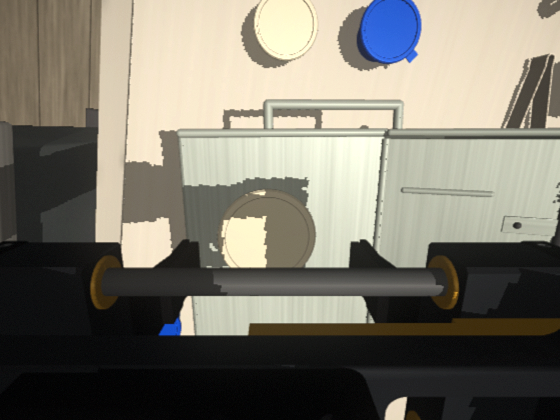

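```bash
python3 - <<'E'
from h import *
print('lid',w2b(watw(267.5,235,.187)),'L',w2b(watw(220,235,.187)),'R',w2b(watw(315,235,.187)))
E
```

```text
lid [-0.08784811  0.02719011  0.187     ] L [-0.11875076  0.0281356   0.187     ] R [-0.05601987  0.02621631  0.187     ]
```

Emit:
step_arm([
  {"x":0.2,"y":-0.015,"z":-0.01,"wx":0,"wy":0,"wz":0,"hand":100},
  {"x":0.4,"y":-0.03,"z":-0.01,"wx":0,"wy":0,"wz":0,"hand":100},
  {"x":0.5,"y":-0.035,"z":-0.01,"wx":0,"wy":0,"wz":0,"hand":100},
  {"x":0.5,"y":-0.035,"z":-0.01,"wx":0,"wy":0,"wz":0,"hand":100},
])

```text
t: 3.6
position: [0.4538, 0.1317, 0.1624]
eef_rot: [1.565, 1.483, 0.164]
force: [-0.4, 0.5, -0.2]
finger_gap: 0.0866
```

```bash
python3 - <<'E'
from h import *
goto(b2w(-.088,.022,.159))
for n in('scene','wrist'): 
    im=cv2.convertScaleAbs(optics.capture(n),alpha=1.5); cv2.imwrite(f'pics/{n}3.png',im if n=='wrist' else cv2.resize(im[100:300,180:380],None,fx=3,fy=3,interpolation=cv2.INTER_CUBIC))
E
```

```text
t 3.6 bin [-0.0866  0.0222  0.1624] F [-0.4  0.5 -0.2] gap 0.0866
 shift [ 0.032 -0.016  0.002] turn [-0.     0.    -0.001]
```

View pics/scene3.png

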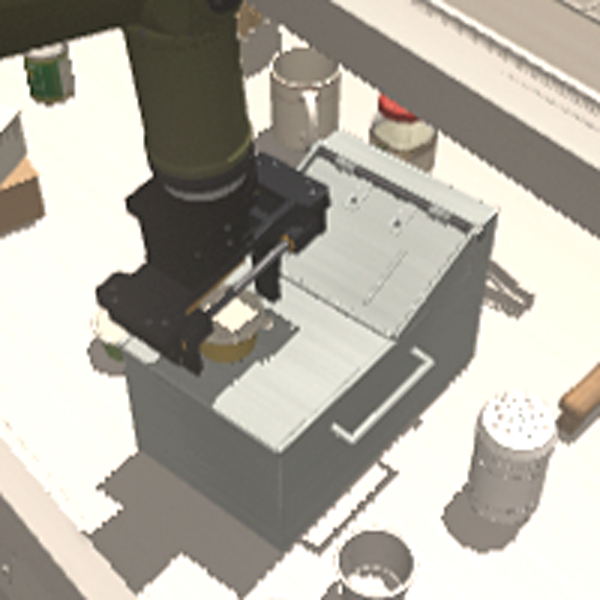

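View pics/wrist3.png

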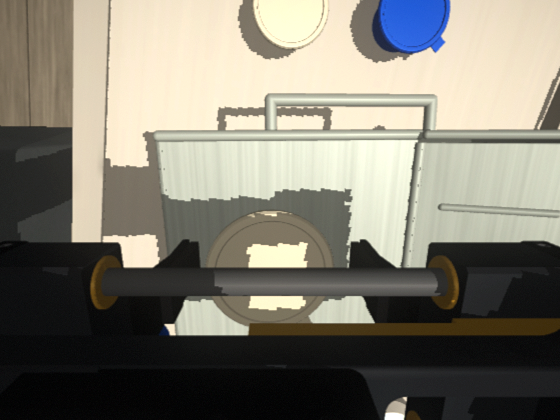

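```bash
python3 - <<'E'
from h import *
print('lid',w2b(watw(270,268,.187)),'L',w2b(watw(206,268,.187)),'R',w2b(watw(333,268,.187)),w2b(watw(270,210,.187)))
print(w2b(watw(270,131,.15)))
E
```

```text
lid [-0.08885398  0.0284558   0.187     ] L [-0.12019756  0.02978618  0.187     ] R [-0.0567106   0.02709147  0.187     ] [-0.08875487  0.0583554   0.187     ]
[-0.08582806  0.09436876  0.15      ]
```

Emit:
step_arm([
  {"x":0.025,"y":0,"z":-0.03,"wx":0,"wy":0,"wz":0,"hand":100},
  {"x":0.038,"y":0.15,"z":-0.03,"wx":0,"wy":0,"wz":0,"hand":100},
  {"x":0.051,"y":0.3,"z":-0.03,"wx":0,"wy":0,"wz":0,"hand":100},
  {"x":0.064,"y":0.45,"z":-0.03,"wx":0,"wy":0,"wz":0,"hand":100},
])

```text
t: 4.2
position: [0.4993, 0.1424, 0.1597]
eef_rot: [1.562, 1.482, 0.161]
force: [-0.5, -0.5, -0.1]
finger_gap: 0.087
```

```bash
python3 - <<'E'
from h import *
goto(b2w(.033,.025,.160))
for n in('scene','wrist'): 
    im=cv2.convertScaleAbs(optics.capture(n),alpha=1.5); cv2.imwrite(f'pics/{n}4.png',im if n=='wrist' else cv2.resize(im[100:300,180:380],None,fx=3,fy=3,interpolation=cv2.INTER_CUBIC))
E
```

```text
t 4.2 bin [-0.04    0.0251  0.1597] F [-0.5 -0.5 -0.1] gap 0.087
 shift [0.061 0.727 0.   ] turn [-0.     0.001 -0.001]
```

View pics/scene4.png

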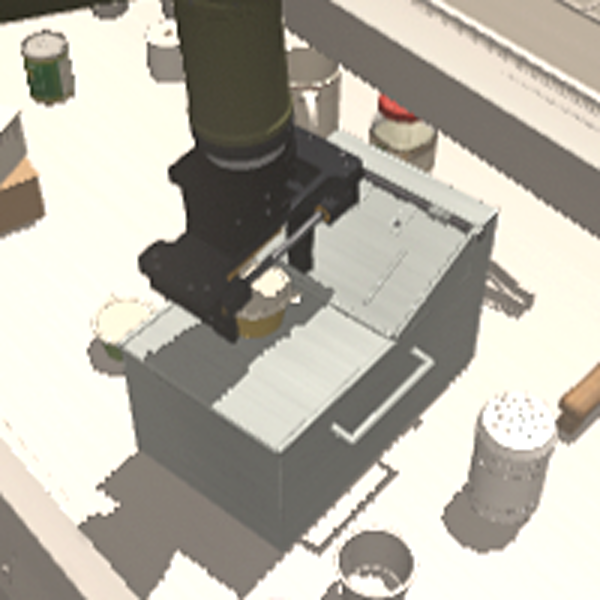

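View pics/wrist4.png

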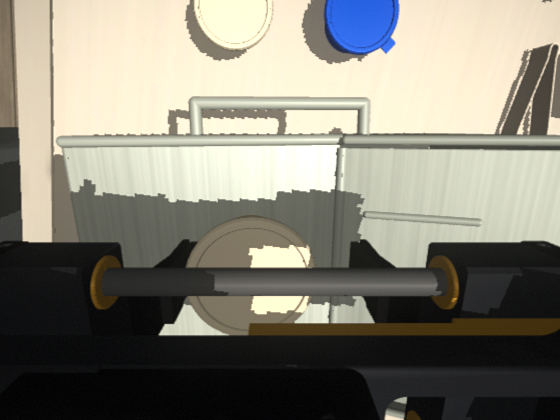

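Emit:
step_arm([
  {"x":0.009,"y":0.1,"z":0,"wx":0,"wy":0,"wz":0,"hand":100},
  {"x":0.017,"y":0.2,"z":0,"wx":0,"wy":0,"wz":0,"hand":100},
  {"x":0.026,"y":0.3,"z":0,"wx":0,"wy":0,"wz":0,"hand":100},
  {"x":0.03,"y":0.35,"z":0,"wx":0,"wy":0,"wz":0,"hand":100},
  {"x":0.03,"y":0.35,"z":0,"wx":0,"wy":0,"wz":0,"hand":100},
])

```text
t: 4.92
position: [0.5332, 0.1483, 0.16]
eef_rot: [1.564, 1.482, 0.164]
force: [-0.5, -0.2, 1.7]
finger_gap: 0.0873
```

```bash
python3 - <<'E'
from h import *
goto(b2w(.033,.025,.160))
for n in('scene','wrist'): 
    im=cv2.convertScaleAbs(optics.capture(n),alpha=1.5); cv2.imwrite(f'pics/{n}5.png',im if n=='wrist' else cv2.resize(im[100:300,180:380],None,fx=3,fy=3,interpolation=cv2.INTER_CUBIC))
E
```

```text
t 4.925 bin [-0.0057  0.0251  0.16  ] F [-0.5 -0.2  1.7] gap 0.0873
 shift [0.034 0.385 0.001] turn [-0.     0.    -0.001]
```

View pics/scene5.png

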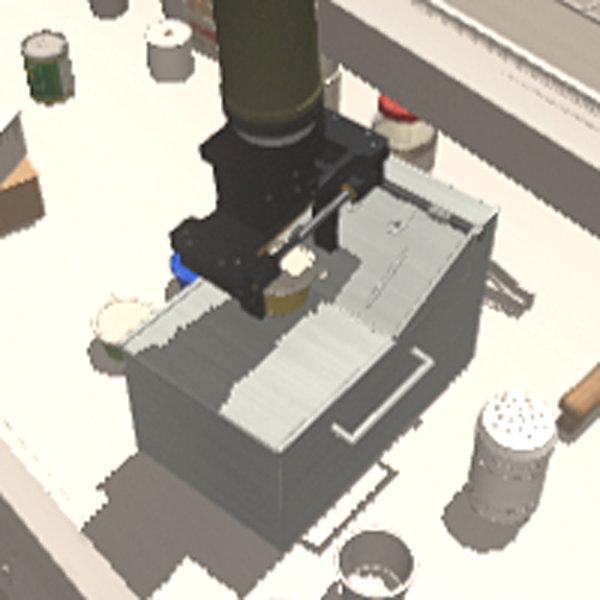

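View pics/wrist5.png

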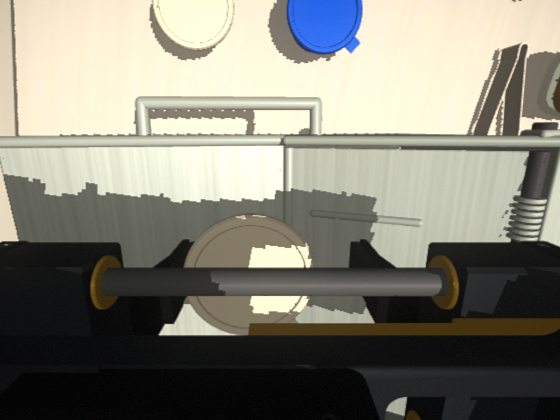

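Emit:
step_arm([
  {"x":0.005,"y":0.06,"z":0,"wx":0,"wy":0,"wz":0,"hand":100},
  {"x":0.01,"y":0.12,"z":0,"wx":0,"wy":0,"wz":0,"hand":100},
  {"x":0.01,"y":0.12,"z":0,"wx":0,"wy":0,"wz":0,"hand":100},
])

```text
t: 5.4
position: [0.5449, 0.1504, 0.1598]
eef_rot: [1.564, 1.482, 0.164]
force: [0.5, 0.0, 0.9]
finger_gap: 0.0867
```

```bash
python3 - <<'E'
from h import *
goto(b2w(.033,.025,.160))
for n in('scene','wrist'): 
    im=cv2.convertScaleAbs(optics.capture(n),alpha=1.5); cv2.imwrite(f'pics/{n}6.png',im if n=='wrist' else cv2.resize(im[80:280,200:400],None,fx=3,fy=3,interpolation=cv2.INTER_CUBIC))
E
```

```text
t 5.4 bin [0.0062 0.0252 0.1598] F [0.5 0.  0.9] gap 0.0867
 shift [0.021 0.267 0.002] turn [-0.     0.    -0.001]
```

View pics/scene6.png

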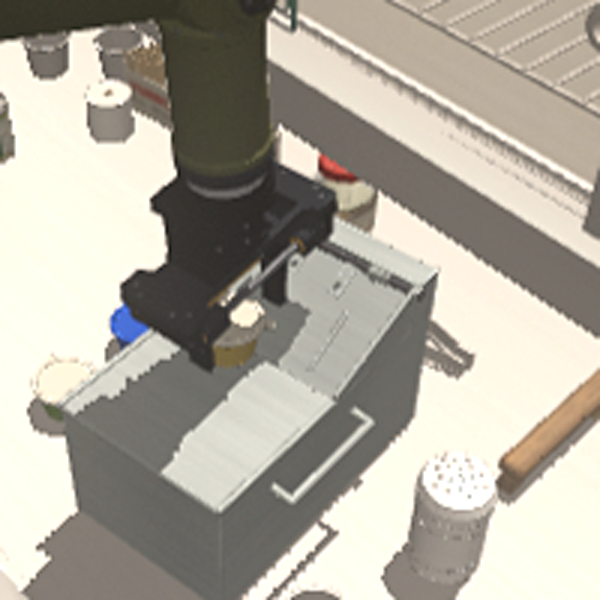

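View pics/wrist6.png

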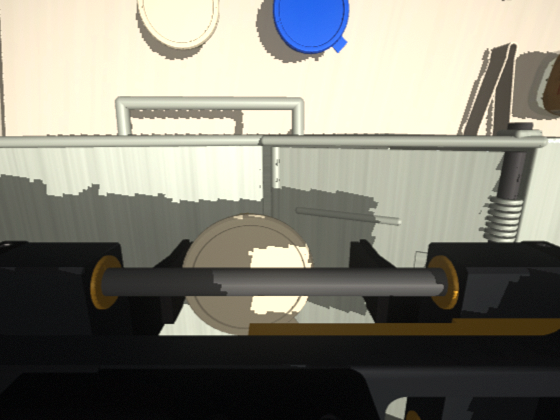

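Emit:
step_arm([
  {"x":0.012,"y":0.14,"z":0,"wx":0,"wy":0,"wz":0,"hand":100},
  {"x":0.022,"y":0.26,"z":0,"wx":0,"wy":0,"wz":0,"hand":100},
  {"x":0.022,"y":0.26,"z":0,"wx":0,"wy":0,"wz":0,"hand":100},
  {"x":0.022,"y":0.26,"z":0,"wx":0,"wy":0,"wz":0,"hand":100},
])

```text
t: 6.0
position: [0.571, 0.1547, 0.1602]
eef_rot: [1.564, 1.481, 0.163]
force: [-1.4, -0.1, 1.6]
finger_gap: 0.0871
```

```bash
python3 - <<'E'
from h import *
goto(b2w(.033,.025,.160))
for n in('scene','wrist'): 
    im=cv2.convertScaleAbs(optics.capture(n),alpha=1.5); cv2.imwrite(f'pics/{n}7.png',im if n=='wrist' else cv2.resize(im[80:280,200:400],None,fx=3,fy=3,interpolation=cv2.INTER_CUBIC))
E
```

```text
t 6.0 bin [0.0327 0.025  0.1602] F [-1.4 -0.1  1.6] gap 0.0871
 shift [0.002 0.003 0.   ] turn [-0.     0.    -0.002]
```

View pics/scene7.png

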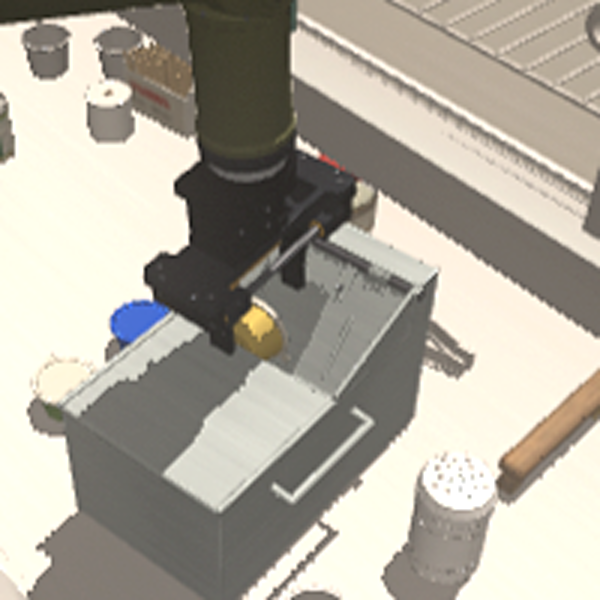

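View pics/wrist7.png

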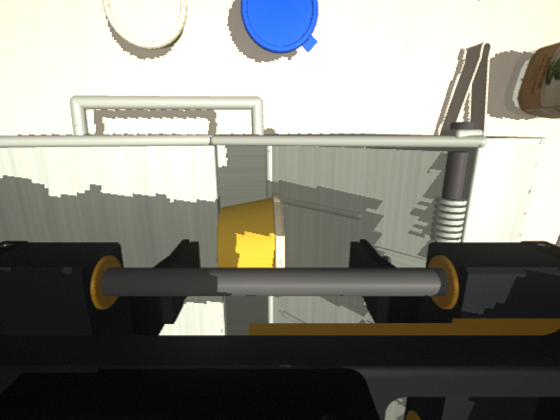

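Emit:
step_arm([
  {"x":0,"y":0,"z":0,"wx":0,"wy":0,"wz":0,"hand":100},
])

```text
t: 6.22
position: [0.5704, 0.1546, 0.1603]
eef_rot: [1.567, 1.482, 0.166]
force: [-0.2, -0.9, 0.9]
finger_gap: 0.0872
```

```bash
python3 - <<'E'
from h import *
goto(b2w(.033,.025,.160))
for n in ['wrist']: 
    im=cv2.convertScaleAbs(optics.capture(n),alpha=1.5); cv2.imwrite(f'pics/{n}8.png',im)
E
```

```text
t 6.225 bin [0.0321 0.0251 0.1603] F [-0.2 -0.9  0.9] gap 0.0872
 shift [0.004 0.009 0.001] turn [-0.     0.    -0.001]
```

View pics/wrist8.png

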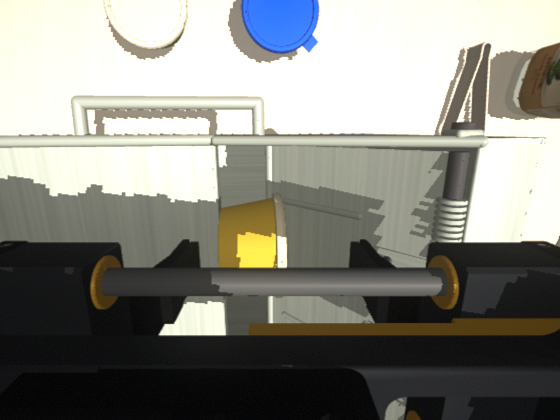

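Emit:
step_arm([
  {"x":0.003,"y":0.04,"z":0,"wx":0,"wy":0,"wz":0,"hand":100},
  {"x":0.006,"y":0.07,"z":0,"wx":0,"wy":0,"wz":0,"hand":100},
  {"x":0.006,"y":0.07,"z":0,"wx":0,"wy":0,"wz":0,"hand":100},
])

```text
t: 6.65
position: [0.5752, 0.1555, 0.1586]
eef_rot: [1.56, 1.488, 0.159]
force: [-4.8, -1.0, 0.0]
finger_gap: 0.0869
```

```bash
python3 - <<'E'
from h import *
goto(b2w(.033,.025,.160))
for n in('scene','wrist'): 
    im=cv2.convertScaleAbs(optics.capture(n),alpha=1.5); cv2.imwrite(f'pics/{n}9.png',im if n=='wrist' else cv2.resize(im[80:280,200:400],None,fx=3,fy=3,interpolation=cv2.INTER_CUBIC))
E
```

```text
t 6.65 bin [0.037  0.0251 0.1586] F [-4.8 -1.   0. ] gap 0.0869
 shift [-0.018 -0.038  0.001] turn [-0.     0.001  0.003]
```

View pics/scene9.png

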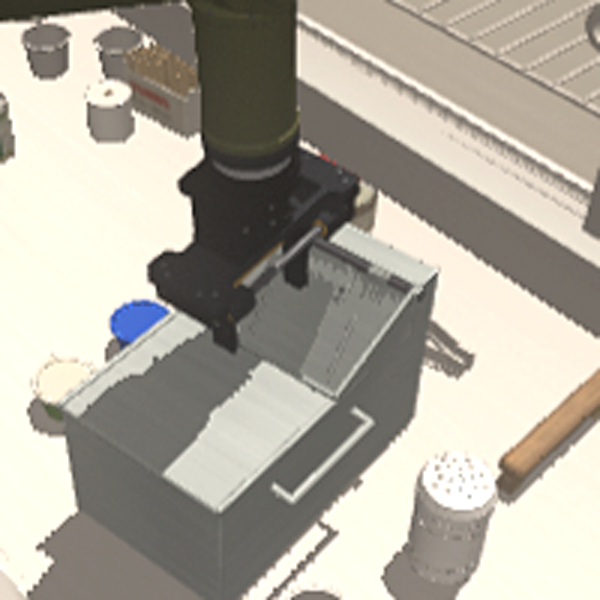

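View pics/wrist9.png

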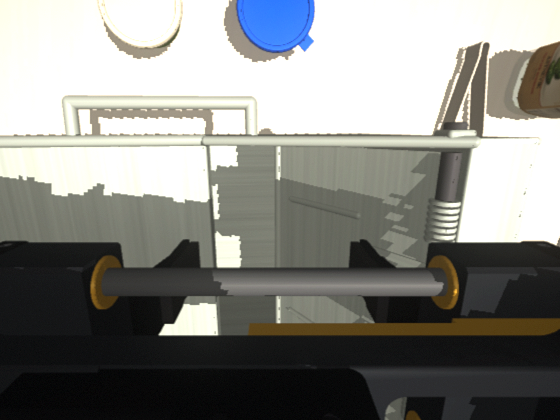

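Emit:
step_arm([
  {"x":0,"y":-0.01,"z":0,"wx":0,"wy":0,"wz":0,"hand":100},
  {"x":0,"y":-0.02,"z":0,"wx":0,"wy":0,"wz":0,"hand":100},
  {"x":0,"y":-0.02,"z":0,"wx":0,"wy":0,"wz":0,"hand":100},
  {"x":0,"y":-0.02,"z":0,"wx":0,"wy":0,"wz":0,"hand":100},
])

```text
t: 7.25
position: [0.5741, 0.1553, 0.1592]
eef_rot: [1.563, 1.485, 0.163]
force: [-4.8, -0.8, -0.1]
finger_gap: 0.0872
```

```bash
python3 - <<'E'
from h import *
goto(b2w(-.06,.025,.160))
im=cv2.convertScaleAbs(optics.capture('scene'),alpha=2.5); cv2.imwrite(f'pics/scene10.png',cv2.resize(im[80:280,200:400],None,fx=3,fy=3,interpolation=cv2.INTER_CUBIC))
E
```

```text
t 7.25 bin [0.0359 0.0251 0.1592] F [-4.8 -0.8 -0.1] gap 0.0872
 shift [-0.09  -0.955  0.001] turn [-0.     0.     0.001]
```

View pics/scene10.png

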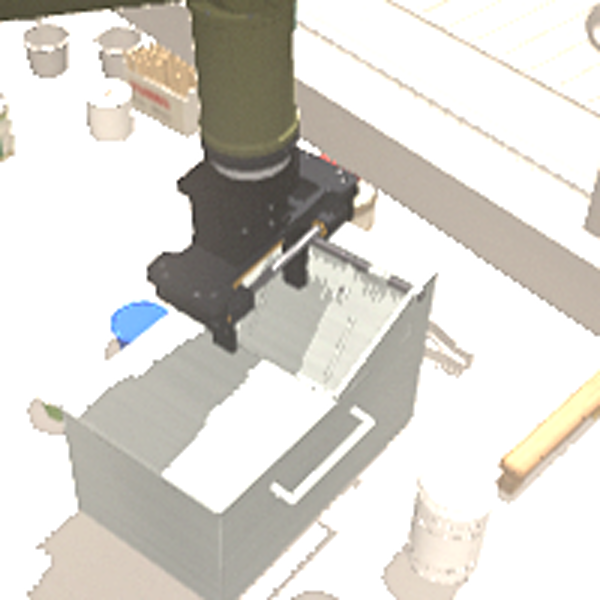

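Emit:
step_arm([
  {"x":-0.009,"y":-0.1,"z":0,"wx":0,"wy":0,"wz":0,"hand":100},
  {"x":-0.017,"y":-0.2,"z":0,"wx":0,"wy":0,"wz":0,"hand":100},
  {"x":-0.026,"y":-0.3,"z":0,"wx":0,"wy":0,"wz":0,"hand":100},
  {"x":-0.035,"y":-0.4,"z":0,"wx":0,"wy":0,"wz":0,"hand":100},
  {"x":-0.044,"y":-0.5,"z":0,"wx":0,"wy":0,"wz":0,"hand":100},
])

```text
t: 7.92
position: [0.5249, 0.1469, 0.1598]
eef_rot: [1.567, 1.482, 0.166]
force: [-1.2, 1.1, 1.1]
finger_gap: 0.087
```

Emit:
step_arm([
  {"x":-0.01,"y":-0.12,"z":0,"wx":0,"wy":0,"wz":0,"hand":100},
  {"x":-0.022,"y":-0.25,"z":0,"wx":0,"wy":0,"wz":0,"hand":100},
  {"x":-0.04,"y":-0.46,"z":0,"wx":0,"wy":0,"wz":0,"hand":100},
  {"x":-0.04,"y":-0.46,"z":0,"wx":0,"wy":0,"wz":0,"hand":100},
])

```text
t: 8.43
position: [0.4786, 0.1391, 0.1594]
eef_rot: [1.571, 1.484, 0.171]
force: [0.1, 0.3, 0.4]
finger_gap: 0.0872
```

Emit:
step_arm([
  {"x":-0.3,"y":0,"z":0,"wx":0,"wy":0,"wz":0,"hand":100},
  {"x":-0.7,"y":-0.1,"z":0,"wx":0,"wy":0,"wz":0,"hand":100},
  {"x":-1,"y":-0.2,"z":-0.4,"wx":0,"wy":0,"wz":0,"hand":100},
  {"x":-1,"y":-0.2,"z":-0.8,"wx":0,"wy":0,"wz":0,"hand":100},
  {"x":-1,"y":-0.2,"z":-1,"wx":0,"wy":0,"wz":0,"hand":100},
])

```text
t: 9.05
position: [0.4345, 0.2351, 0.2576]
eef_rot: [1.568, 1.482, 0.17]
force: [0.1, -0.2, -0.2]
finger_gap: 0.0872
```

Emit:
step_arm([
  {"x":0,"y":0,"z":-0.5,"wx":0,"wy":0,"wz":0,"hand":100},
  {"x":0,"y":0,"z":-1,"wx":0,"wy":0,"wz":0,"hand":100},
  {"x":0,"y":0,"z":-1,"wx":0,"wy":0,"wz":0,"hand":100},
  {"x":0,"y":0,"z":-1,"wx":0,"wy":0,"wz":0,"hand":100},
])

```text
t: 9.55
position: [0.4186, 0.3301, 0.2566]
eef_rot: [1.541, 1.484, 0.14]
force: [0.1, 0.2, -0.5]
finger_gap: 0.0872
```

```bash
python3 - <<'E'
from h import *
goto(b2w(-.06,.025,.160))
for n in('scene','top'): 
    im=cv2.convertScaleAbs(optics.capture(n),alpha=1.5); cv2.imwrite(f'pics/{n}11.png',cv2.resize(im[100:290,170:380],None,fx=3,fy=3,interpolation=cv2.INTER_CUBIC))
E
```

```text
t 9.55 bin [-0.0877  0.2238  0.2566] F [ 0.1  0.2 -0.5] gap 0.0872
 shift [0.991 0.194 1.985] turn [-0.001  0.002  0.   ]
```

View pics/scene11.png

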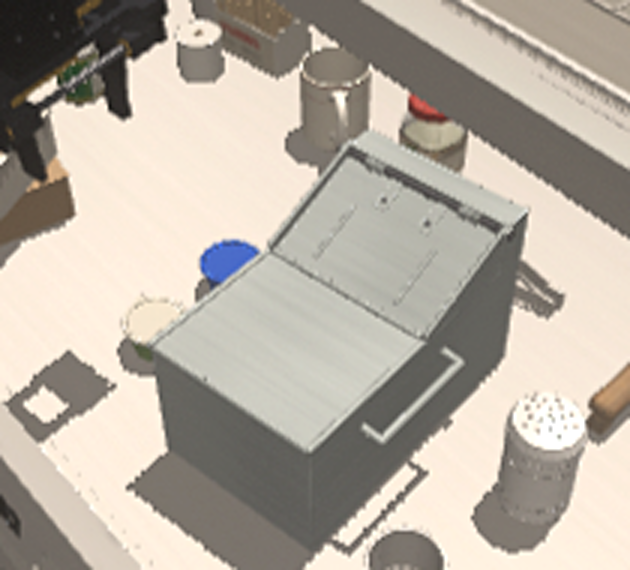

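View pics/top11.png

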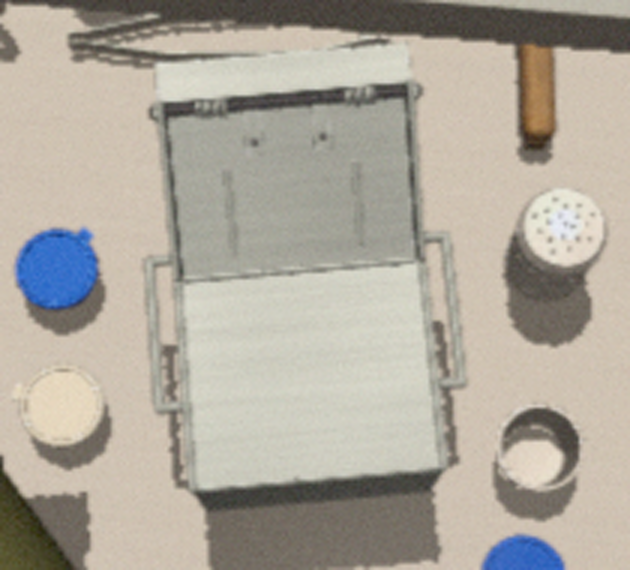

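The flap is shut (its edge sits at the ledge line as at the start), the ledge is empty, the neighbours are at the same pixels as before, and the arm is clear. Handing in.

```bash
python3 - <<'E'
from h import *
print(env.close_job())
E
```

```text
the job is handed in; nothing more can be done
None
```

I got the out-of-date tub into the bin without gripping or lifting it, and handed the job in at about 9.6 s. `close_job` gives no verdict.

I set the open fingers either side of the tub, in line with the way to push. The front finger opened the flap first, and the rear finger pushed the tub over the ledge's edge. I then drew back level so the flap could swing shut.

**Last checks:**
- **Bin:** in the final pictures the ledge is empty and the flap is back at its shut line. I couldn't see the tub inside the closed bin; the pictures just before and after show it dropping through the opening.
- **Neighbours:** the other dip tub, the dip pot, the dredger and the blue look-alikes are at the same pixels as at the start.
- **Arm:** it is clear of everything. Measured force stayed around 5 N or less wherever I read it.

**What did not go as described:**
- **Brief wedge:** the tub tipped on edge and stuck between the ledge and the flap until I pushed about 5 mm further. It was leaning on the flap then, with the finger already holding the flap open.
- **Flap angle:** I only estimated it from geometry and pictures, at about 0.2 rad before the push and about 0.6 to 0.8 rad at the drop.
- **Lid tab:** it was on the bin's -y side, not +y as the text says. I went ahead because it was the only tub on the ledge.
- **Tub position:** the wrist camera put its y about 5 to 8 mm from the top camera's, so I used a value in between.

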